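Feel round the seal of the open instrument tray

TASK

Check the rubber seal of the open instrument tray by feel before its lid goes back on: with the fingertips closed together and lightly touching the top of the seal, start at its pull tab and follow the seal once all the way round, clockwise as seen from above, back to the tab, then lift clear. Do not press hard, do not shift the tray, and leave the instruments in it and everything round it where they are.

Things in the scene. Friction and masses are not known exactly. Their poses are not given: they have to be found in the camera images.
- tray: Open steel instrument tray, loose on the table, 1.1 to 1.7 kg; an equal tray left or right of it has its lid on. Origin: centre of its underside; x along its length to the far short side, y across it to the left seen from the robot, z up. Pan 178 x 128 mm (x, y), 3 mm walls; flat flange round its mouth, 210 x 160 mm outside, top 65 mm above the table.
- seal: Black rubber bead, 10 mm wide, on the flange all round. Centre line: rectangle 190 x 140 mm (tray's x = +-95, y = +-70 mm), corners of 20 mm radius. Crest 6.5 mm above the flange, 71.5 mm above the table. Soft: gives from about 1 N, sinks 4 mm (the whole ring) at 9 N, is hard below that, springs back. Origin: tray's centre, at the flange top; axes as the tray's.
- tab (a point): On the crest of the seal at its pull tab, the middle of the near short side (tray's x = -95 mm, y = 0). The tab is a flat black tongue, 14 mm wide and 3 mm thick, that sticks out from the bead 31 mm outwards (towards the robot), a little beyond the flange.
- covered_tray: The other tray, same make and size, with its lid on (leave alone). Loose. Origin: centre of its underside; the lid's wire handle tops out 105 mm above the table.
- pot_rim (a point): Small round steel pot, 52 mm across and 34 mm high, standing loose in the open tray below the rim (leave alone). Point: centre of its mouth.
- forceps: Steel forceps, 120 mm long, lying loose in the open tray (leave alone). Origin: its middle, underside.
- speculum: Black ear speculum, a cone 22 mm across and 32 mm high, standing loose in the open tray (leave alone). Origin: centre of its foot.
- spare_lid: The open tray's lid, 214 x 164 mm, lying on the table well to the right, wire handle upwards, 37 mm high (leave alone). Origin: centre of its underside.
- tin: Flat round steel tin, 94 mm across and 39 mm high, on the table to the left (leave alone). Origin: centre of its underside.
- bottle_a: Amber glass bottle with black cap, 44 mm across and 85 mm high, on the left (leave alone). Origin: centre of its underside.
- bottle_b: Second amber bottle, the same. Origin: centre of its underside.

How it is judged:
On the way, in this order (a step that is already met when the one before it is completed fails the run):
1. fingertips touching the seal at the pull tab, middle of the near side (contact force between the fingers and seal above 0.2 N and x of the grasp point in the frame of tray between -0.119 and -0.071 m and y of the grasp point in the frame of tray between -0.018 and 0.018 m), for 0.1 s.
2. fingertips touching the seal at the near left corner (contact force between the fingers and seal above 0.2 N and x of the grasp point in the frame of tray between -0.109 and -0.069 m and y of the grasp point in the frame of tray between 0.044 and 0.084 m), for 0.1 s.
3. fingertips touching the seal on the left side, near its middle (contact force between the fingers and seal above 0.2 N and x of the grasp point in the frame of tray between -0.037 and 0.003 m and y of the grasp point in the frame of tray between 0.046 and 0.094 m), for 0.1 s.
4. fingertips touching the seal on the left side, towards the far end (contact force between the fingers and seal above 0.2 N and x of the grasp point in the frame of tray between 0.032 and 0.072 m and y of the grasp point in the frame of tray between 0.046 and 0.094 m), for 0.1 s.
5. fingertips touching the seal on the far side, left half (contact force between the fingers and seal above 0.2 N and x of the grasp point in the frame of tray between 0.073 and 0.117 m and y of the grasp point in the frame of tray between 0.014 and 0.054 m), for 0.1 s.
6. fingertips touching the seal on the far side, right half (contact force between the fingers and seal above 0.2 N and x of the grasp point in the frame of tray between 0.073 and 0.117 m and y of the grasp point in the frame of tray between -0.054 and -0.014 m), for 0.1 s.
7. fingertips touching the seal on the right side, towards the far end (contact force between the fingers and seal above 0.2 N and x of the grasp point in the frame of tray between 0.032 and 0.072 m and y of the grasp point in the frame of tray between -0.094 and -0.046 m), for 0.1 s.
8. fingertips touching the seal on the right side, near its middle (contact force between the fingers and seal above 0.2 N and x of the grasp point in the frame of tray between -0.037 and 0.003 m and y of the grasp point in the frame of tray between -0.094 and -0.046 m), for 0.1 s.
9. fingertips touching the seal at the near right corner (contact force between the fingers and seal above 0.2 N and x of the grasp point in the frame of tray between -0.109 and -0.069 m and y of the grasp point in the frame of tray between -0.084 and -0.044 m), for 0.1 s.
10. fingertips touching the seal back at the pull tab (all of step 1), for 0.1 s.
At the end, for the whole second after the job is handed in: The seal has been followed by touch once round, clockwise from the tab and back (ten places met within 18 to 24 mm); the tray is level, still and within 15 mm of where it stood, every other thing within 20 mm of where it was (distance of tray from where it was at the start of the episode below 0.015 m and angle between tray's own z axis and vertical below 0.05 rad and linear speed of tray below 0.02 m/s and distance of each of covered_tray, pot_rim, forceps, speculum, spare_lid, tin, bottle_a, bottle_b from where it was at the start of the episode below 0.02 m).
It fails at once if the seal is pressed hard (over 20 N) (contact force between the fingers and seal above 20 N).
It fails at once if the tray is shifted by more than 20 mm, lifted or tipped (distance of tray from where it was at the start of the episode above 0.02 m or angle between tray's own z axis and vertical above 0.1 rad).
It fails at once if another thing is moved, lifted or knocked (over 25 mm) (distance of any of covered_tray, pot_rim, forceps, speculum, spare_lid, tin, bottle_a, bottle_b from where it was at the start of the episode above 0.025 m).
It also fails if it takes over 67 s, if anything falls off the work surface, if the arm or the gripper's body presses on something with over 40 N, if the wrist force passes 120 N, or if a joint passes its speed limit or range.

ROBOT

A 6-joint arm with a two-finger parallel gripper is mounted at the origin on the work surface. World frame = base frame: x ahead of the robot, y to its left, z up, the work surface at z = 0. Lengths are in m, angles in rad, forces in N, time in s.
With the tool pointing down it reaches from about 0.4 to 0.825 m from the base axis. Payload 7 kg.
Tool frame: the origin (TCP) lies midway between the tips of the shut fingers; the grasp point (between the pads) lies 19 mm behind it; z points along the fingers, y is the line along which they close (so a half turn about z gives the same grasp; the last joint's range is limited). The gripper opens to 88 mm and grips with 3 to 60 N. Pads are 19 mm wide; open, the fingers measure 130 mm over their backs; the gripper's body (78 mm by 193 mm) begins 47 mm behind the grasp point.
Start: joints at [-0.907, 0.359, 0.012, 0, -1.224, -0.288], TCP at [0.248, -0.628, 0.227] pointing down, gripper open.
Joint ranges: [-3.07, 3.07], [-1.43, 2.12], [-1.02, 1.25], [-3.03, 1.67], [-3.05, -0], [-3.03, 3.03]. Speed limits (rad/s): [2.39, 2.39, 3.01, 3.14, 3.14, 3.14].

INTERFACE

Orientations are given as [roll, pitch, yaw] about the fixed x, y, z axes, in that order (R = Rz(yaw) Ry(pitch) Rx(roll)).
In Python, from station import monitor, viewer, arm gives the robot as it stands.
- The arm moves only by the tool move_arm, never from a script. Its argument "deltas" is a list that holds one entry, the list of rows, each a list of 7 numbers: the turn, a rotation vector about the tool's x, y, z in degrees, then the shift along the tool's x, y, z in m, then the finger opening in m, from 0 to 0.0876. A call has 1 to 12 rows; each row is the pose to reach, as a shift and turn from the pose commanded when the call began, along the tool's axes at that moment; what a row does not reach only later rows make up. A row lasts 1/12 s, in which the tool goes at most 41.7 mm and 7.16 degrees, less where a joint would pass 70% of its speed; a pose out of reach is approached as far as the arm can. A call with a gripper value outside its range is refused whole. The fingers move at their own pace and stop on an object; "force" is the grip in N (left out, the last holds). Time passes only in rows, so rows that repeat a pose let the fingers close. It gives the time, the measured TCP pose, the force and the opening at its end, in the units of the state.
- monitor.get_state(): the state, without advancing time (a new reading comes with each control period).
- viewer.grab_frame(name): name is "scene" or "top" or "wrist"; returns a dict with "frame" (384x512x3 uint8, blue, green, red), "vfov" (degrees; the focal length in pixels is half the picture's height over the tangent of half this angle, whatever the lens; pixels are square), "cx", "cy" (the principal point, pixels), "D" ([k1, k2, p1, p2, k3] as OpenCV has them; the pictures are not rectified), "xyz" and "orientation" of the camera in the world; the wrist camera has in their place "hand_eye" (4x4, takes a point from camera to tool coordinates, whose origin is the TCP and whose axes are the flange's). Camera axes: x right, y down, z forward; pixel columns grow to the right and rows downward; lengths in m; the calibration is good to about 2 mm. A picture is of the moment at which its call begins: read the wrist's pose just before it. There is no depth.
- arm.job_done(): hands the job in, once; it reports no verdict.
The state is a dict: "t": time; "q": joint angles; "qd": joint speeds; "joint_efforts": joint torques, N m; "eef_pos": TCP position; "ee_rot": TCP orientation; "force": force on the tool from outside, world axes, zero at the start; "moment": the same for the moment, N m; "width": finger opening in m.
Only numpy, scipy, OpenCV 4.12 (cv2) and the standard library are available. Lean on these libraries where they do the work, as an engineer would, in place of code of your own. Each camera call takes 0.05 s, during which the arm holds its last target. There are 200 camera calls.

## Working session

There is one attempt and no reset: what is moved stays moved. The work goes in short steps, Python scripts to look and compute and a tool call to move; the robot and the scene stay as the last step left them, time stands still between calls to the robot, and variables do not carry over. Pictures are saved under pics/ and viewed, on a budget of 10 in all, crops included, one or two more only if the job needs it, and the job is handed in when it is done.

Besides the shell and the picture viewer there is one more tool, called after "Call:" as name(argument=value, ...), one argument or row to a line, values as JSON. move_arm: Moves the arm, as the interface text tells. Its arguments: {"type":"object","properties":{"deltas":{"type":"array","items":{"type":"array","items":{"type":"array","items":{"type":"number"}}}},"force":{"type":"number"}},"required":["deltas"]}

```bash
ls; mkdir -p pics; python3 - <<'E'
from station import monitor, viewer, arm
import cv2
s=monitor.get_state();print(s)
for n in("top","scene"):
    f=viewer.grab_frame(n);cv2.imwrite(f"pics/{n}0.png",f["frame"]);print(n,{k:v for k,v in f.items() if k!="frame"})
E
```

```text
pics
{'t': 0.0, 'q': array([-9.06926868e-01,  3.59382092e-01,  1.10899926e-02, -3.85203425e-04,
       -1.22408135e+00, -2.88105014e-01]), 'qd': array([ 0.0009473 ,  0.00082117, -0.00087778, -0.00017673, -0.00055455,
       -0.00061584]), 'joint_efforts': array([-1.57075365e-04, -5.82728863e+01,  2.93060786e+01,  6.99712381e+00,
        7.12120032e-03, -1.60877821e-04]), 'eef_pos': array([ 0.24753418, -0.62746475,  0.22563301]), 'ee_rot': array([ 3.13997764e+00, -1.00970972e-04, -2.76595931e+00]), 'force': array([-0.04400799,  0.1886767 ,  0.65088011]), 'moment': array([-0.00932253, -0.02713721, -0.04171984]), 'width': 0.08768310528343212}
top {'vfov': 54.66147076802484, 'cx': 250.83638999879108, 'cy': 196.2562801569658, 'D': array([-0.09322808,  0.        ,  0.        ,  0.        ,  0.        ]), 'xyz': array([0.45856937, 0.01263206, 1.02168846]), 'orientation': array([-3.02438946e+00, -1.72409344e-03, -1.56645122e+00])}
scene {'vfov': 49.00208154008082, 'cx': 254.711253596891, 'cy': 192.20545872214737, 'D': array([-0.12246315,  0.        ,  0.        ,  0.        ,  0.        ]), 'xyz': array([1.52650187, 0.17602631, 1.00824151]), 'orientation': array([-2.35133192,  0.00440757,  1.73657515])}
```

View pics/top0.png

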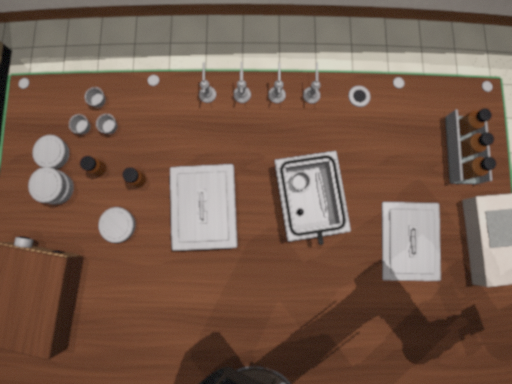

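View pics/scene0.png

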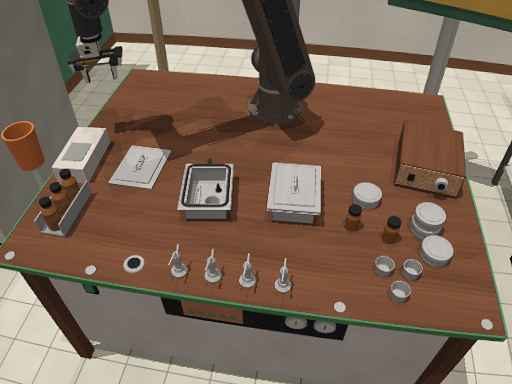

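The top view shows the open tray at about (312,196) px, turned slightly, with its tab near (321,238). The covered tray is to its left at (203,207), and the spare lid is at (411,242). Next I'll measure the seal ring.

```bash
cat > h.py <<'E'
import cv2, numpy as np
from scipy.spatial.transform import Rotation as R
def rays(f,px,pose=None):
    h=f["frame"].shape[0]; fl=h/2/np.tan(np.radians(f["vfov"])/2)
    K=np.array([[fl,0,f["cx"]],[0,fl,f["cy"]],[0,0,1]])
    u=cv2.undistortPoints(np.asarray(px,float).reshape(-1,1,2),K,f["D"])[:,0]
    d=np.c_[u,np.ones(len(u))]
    if pose is None: return f["xyz"],d@R.from_euler("xyz",f["orientation"]).as_matrix().T
    T=np.eye(4);T[:3,:3]=R.from_euler("xyz",pose[1]).as_matrix();T[:3,3]=pose[0];T=T@f["hand_eye"]
    return T[:3,3],d@T[:3,:3].T
def plane(f,px,z,pose=None):
    o,d=rays(f,px,pose); return (o+d*((z-o[2])/d[:,2])[:,None])[:,:2]
E
python3 - <<'E'
from station import viewer
from h import *
f=viewer.grab_frame("top");g=cv2.cvtColor(f["frame"],cv2.COLOR_BGR2GRAY)
m=np.zeros_like(g);m[145:248,268:355]=(g[145:248,268:355]<75)*255
# limit to the flange's interior: largest dark blob not touching table
fl=((f["frame"].min(2)>110)*255).astype(np.uint8);fl[:, :268]=0;fl[:,355:]=0;fl[:145]=0;fl[248:]=0
c=max(cv2.findContours(fl,0,2)[0],key=cv2.contourArea)
w=plane(f,c[:,0],.065);print("flange",cv2.minAreaRect(w.astype(np.float32)*1000))
hull=np.zeros_like(g);cv2.fillPoly(hull,[cv2.convexHull(c)],255)
hull=cv2.erode(hull,np.ones((3,3)))
n,l,st,ce=cv2.connectedComponentsWithStats(m&hull);i=1+np.argmax(st[1:,2]*st[1:,3]);print(st[i])
c2=cv2.findContours((l==i).astype(np.uint8)*255,0,1)[0];c2=max(c2,key=cv2.contourArea)
fill=np.zeros_like(g);cv2.drawContours(fill,[c2],-1,255,-1);fill=cv2.morphologyEx(fill,cv2.MORPH_OPEN,np.ones((9,9)))
c3=max(cv2.findContours(fill,0,1)[0],key=cv2.contourArea)
r=cv2.minAreaRect(plane(f,c3[:,0],.069).astype(np.float32)*1000);print("seal",r)
v=cv2.resize(f["frame"][130:260,250:370],None,fx=4.5,fy=4.5)
cv2.drawContours(v,[((c3-[250,130]+.5)*4.5).astype(int)],-1,(0,0,255),1);cv2.drawContours(v,[((c-[250,130]+.5)*4.5).astype(int)],-1,(0,255,0),1)
cv2.imwrite("pics/seg.png",v)
print("tab",plane(f,[[321.5,242]],.067),"lid/cov",plane(f,[[238,248],[237,165]],.07), "lid", plane(f,[[382,203],[382,280]],.01))
E
```

```text
flange ((575.9317626953125, -148.65957641601562), (184.21791076660156, 134.57632446289062), 9.048355102539062)
[297 210   5   5  19]Traceback (most recent call last):
  File "<stdin>", line 14, in <module>
ValueError: max() iterable argument is empty
```

```bash
cat > seg.py <<'E'
from h import *
def seal(f,roi,thr,z=.069,pose=None,k=9,out=None):
    x0,y0,x1,y1=roi;m=np.zeros(f["frame"].shape[:2],np.uint8)
    m[y0:y1,x0:x1]=(f["frame"].max(2)[y0:y1,x0:x1]<thr)*255
    m=cv2.morphologyEx(m,cv2.MORPH_CLOSE,np.ones((3,3)))
    c=max(cv2.findContours(m,0,1)[0],key=lambda c:np.prod(cv2.boundingRect(c)[2:]))
    fill=np.zeros_like(m);cv2.drawContours(fill,[c],-1,255,-1);fill=cv2.morphologyEx(fill,cv2.MORPH_OPEN,np.ones((k,k)))
    c3=max(cv2.findContours(fill,0,1)[0],key=cv2.contourArea)
    r=cv2.minAreaRect(plane(f,c3[:,0],z,pose).astype(np.float32)*1000)
    s=min(600/(y1-y0),800/(x1-x0));v=cv2.resize(f["frame"][y0:y1,x0:x1],None,fx=s,fy=s)
    cv2.drawContours(v,[((c3-[x0,y0]+.5)*s).astype(int)],-1,(0,0,255),1)
    if out: cv2.imwrite(out,v)
    return r,c,c3
E
python3 - <<'E'
from station import viewer
from seg import *
f=viewer.grab_frame("top")
print("tab",plane(f,[[321.5,242]],.067),"cov",plane(f,[[238,248],[237,165]],.07), "lid", plane(f,[[382,203],[382,280]],.01))
for t in(55,70,85): print(t,seal(f,(262,140,358,250),t,out="pics/seg.png")[0])
E
```

```text
tab [[ 0.45372887 -0.17019144]] cov [[0.4380173  0.04353843]
 [0.65251755 0.04790772]] lid [[ 0.56053304 -0.35211243]
 [ 0.35016644 -0.34603409]]Traceback (most recent call last):
  File "<stdin>", line 5, in <module>
  File "seg.py", line 8, in seal
    c3=max(cv2.findContours(fill,0,1)[0],key=cv2.contourArea)
ValueError: max() iterable argument is empty
```

The first ray casts put the tray centre near (0.577, -0.149) with a yaw of about 9°. That's enough for the approach, so I'll move above it with the fingers closed and refine with the wrist camera.

Call:
move_arm(
  deltas=[
    [[0, 0, 0, 0, 0, -0.04, 0], [0, 0, 0, 0, 0, -0.08, 0], [0, 0, 0, -0.02, 0.015, -0.114, 0], [0, 0, 2, -0.05, 0.035, -0.114, 0], [0, 0, 4, -0.08, 0.056, -0.114, 0], [0, 0, 6, -0.11, 0.078, -0.114, 0], [0, 0, 8, -0.14, 0.099, -0.114, 0], [0, 0, 10, -0.17, 0.12, -0.114, 0], [0, 0, 12.4, -0.2, 0.141, -0.114, 0], [0, 0, 12.4, -0.23, 0.162, -0.114, 0], [0, 0, 12.4, -0.26, 0.184, -0.114, 0], [0, 0, 12.4, -0.29, 0.205, -0.114, 0]],
  ],
  force=20,
)

```text
t: 1.2
eef_pos: [0.4427, -0.329, 0.3407]
ee_rot: [-3.142, 0.0, -2.982]
force: [0.3, -0.2, 0.3]
width: 0.0133
```

Call:
move_arm(
  deltas=[
    [[0, 0, 0, -0.025, 0.027, 0, 0], [0, 0, 0, -0.05, 0.055, 0, 0], [0, 0, 0, -0.075, 0.082, 0, 0], [0, 0, 0, -0.1, 0.11, 0, 0], [0, 0, 0, -0.125, 0.137, 0, 0], [0, 0, 0, -0.144, 0.158, 0, 0], [0, 0, 0, -0.144, 0.158, 0, 0], [0, 0, 0, -0.144, 0.158, 0, 0], [0, 0, 0, -0.144, 0.158, 0, 0]],
  ],
)

```text
t: 1.95
eef_pos: [0.5592, -0.1518, 0.3403]
ee_rot: [-3.142, -0.001, -2.982]
force: [-0.6, -1.0, -0.1]
width: 0.0007
```

```bash
python3 - <<'E'
from station import viewer,monitor
from seg import *
import pickle
s=monitor.get_state();f=viewer.grab_frame("wrist");pickle.dump((s,f),open("w1.pkl","wb"))
print(s["eef_pos"],s["ee_rot"],s["force"],f["vfov"],f["hand_eye"])
cv2.imwrite("pics/w1.png",f["frame"])
E
```

```text
[ 0.55915951 -0.15183695  0.34034005] [-3.14159237e+00 -6.08385173e-04 -2.98154812e+00] [-0.61803461 -1.02793344 -0.14350646] 67.57358741972246 [[ 7.73378184e-07 -9.66156902e-01 -2.57955113e-01  6.84414865e-02]
 [ 9.99999998e-01  1.73629623e-05 -6.20339234e-05  3.34908517e-04]
 [ 6.44133682e-05 -2.57955112e-01  9.66156900e-01 -1.58425724e-01]
 [ 0.00000000e+00  0.00000000e+00  0.00000000e+00  1.00000000e+00]]
```

View pics/w1.png

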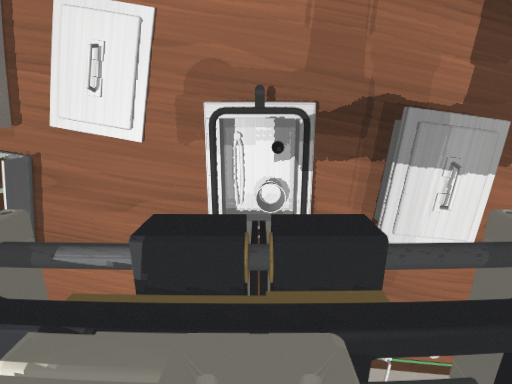

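The wrist view shows the seal's near half: its left edge is at about x=209 px, its right edge at 310, the near bar at y≈108, and the tab at (260,90). The fingers hide the far half. I'll fit lines to the two long sides and the near side.

```bash
python3 - <<'E'
import pickle
from h import *
s,f=pickle.load(open("w1.pkl","rb"));P=(s["eef_pos"],s["ee_rot"])
g=cv2.cvtColor(f["frame"],cv2.COLOR_BGR2GRAY).astype(float)
def edges(line,a,b):  # centre of the dark band in line[a:b], darkness-weighted
    w=np.clip(110-line[a:b],0,None);i=np.arange(a,b);return (w*i).sum()/w.sum(),w.astype(bool).sum()
def fit(p):
    vx,vy,x,y=cv2.fitLine(np.float32(p),cv2.DIST_HUBER,0,1e-4,1e-4)[:,0];return np.array([vx,vy]),np.array([x,y])
L=[edges(g[r],206,222) for r in range(135,205,5)];Rr=[edges(g[r],299,314) for r in range(135,205,5)]
N=[edges(g[:,c],104,119) for c in list(range(230,250,3))+list(range(272,292,3))]
print(np.round(L[::4],1),np.round(Rr[::4],1),np.round(N[::4],1))
rr=np.arange(135,205,5);cc=list(range(230,250,3))+list(range(272,292,3))
W=[plane(f,p,.070,P) for p in (np.c_[[a for a,_ in L],rr],np.c_[[a for a,_ in Rr],rr],np.c_[cc,[a for a,_ in N]])]
# image left = robot's right
(dl,pl),(dr,pr),(dn,pn)=map(fit,W)
for d in(dl,dr): d*=np.sign(d[0])
dn*=np.sign(dn[1]);y=[np.arctan2(d[1],d[0]) for d in(dl,dr)]+[np.arctan2(-dn[0],dn[1])];print("yaws",np.degrees(y))
a=np.mean(y[:2]);ex=np.array([np.cos(a),np.sin(a)]);ey=np.array([-ex[1],ex[0]])
print("sep",(pr-pl)@ey);c=ex*(pn@ex+.095)+ey*((pl+pr)@ey/2);print("centre",c,"yaw",a)
tab=plane(f,[[260,87]],.067,P)[0]-c;print("tab in tray",tab@ex,tab@ey)
E
```

```text
[[213.2   9. ]
 [213.2   8. ]
 [213.7   7. ]
 [214.3   7. ]] [[306.2   9. ]
 [305.4   7. ]
 [305.4   7. ]
 [306.    8. ]] [[110.2   7. ]
 [110.    7. ]
 [110.2   8. ]
 [110.4   6. ]]
yaws [ 7.812485 11.618784  9.067373]
sep 0.13978167
centre [ 0.57774776 -0.14636801] yaw 0.16956982
tab in tray -0.12721149539568755 0.0014661193664110804
```

The fit agrees with the known size: the long sides are 139.8 mm apart against 140 nominal. The centre is about (0.577, -0.147) and the yaw about 0.16, so the tool is already aligned with the tray. Tool x is minus tray x and tool y is plus tray y. Next I go to just above the tab.

Call:
move_arm(
  deltas=[
    [[0, 0, 0, 0.02, 0, 0.03, 0], [0, 0, 0, 0.04, 0.001, 0.06, 0], [0, 0, 0, 0.06, 0.002, 0.09, 0], [0, 0, 0, 0.0767, 0.002, 0.12, 0], [0, 0, 0, 0.0767, 0.002, 0.15, 0], [0, 0, 0, 0.0767, 0.002, 0.18, 0], [0, 0, 0, 0.0767, 0.002, 0.21, 0], [0, 0, 0, 0.0767, 0.002, 0.235, 0], [0, 0, 0, 0.0767, 0.002, 0.25, 0], [0, 0, 0, 0.0767, 0.002, 0.255, 0], [0, 0, 0, 0.0767, 0.002, 0.255, 0], [0, 0, 0, 0.0767, 0.002, 0.255, 0]],
  ],
)

```text
t: 3.0
eef_pos: [0.4837, -0.1627, 0.0864]
ee_rot: [-3.141, 0.001, -2.983]
force: [0.1, 0.6, 0.1]
width: 0.0006
```

```bash
python3 - <<'E'
from station import viewer,monitor
import cv2
s=monitor.get_state();print(s["eef_pos"],s["ee_rot"],s["force"],s["moment"])
f=viewer.grab_frame("top")["frame"];w=viewer.grab_frame("wrist")["frame"]
cv2.imwrite("pics/w2.png",cv2.hconcat([cv2.resize(f[140:260,260:380],(384,384),interpolation=2),w[:,80:464]]))
E
```

```text
[ 0.4836521  -0.16274624  0.08643504] [-3.14115535e+00  8.67507841e-04 -2.98288093e+00] [0.05772616 0.56697002 0.13096213] [-0.02434478 -0.03770911  0.05332883]
```

View pics/w2.png

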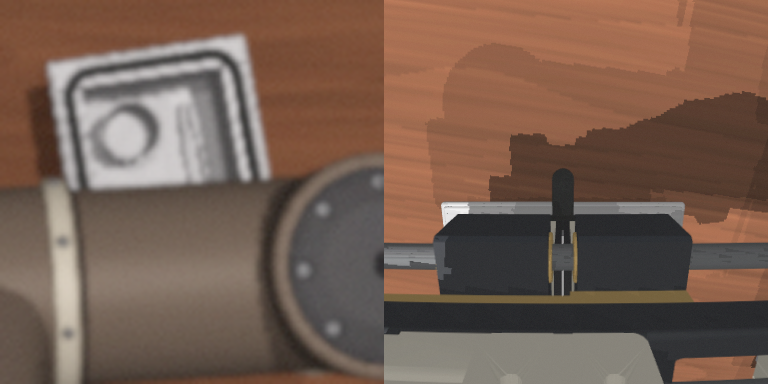

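The fingers are centred on the tab (wrist view, tab at x≈563 of the composite, in line with the fingers). Now a slow touch-down.

Call:
move_arm(
  deltas=[
    [[0, 0, 0, 0, 0, 0.004, 0], [0, 0, 0, 0, 0, 0.008, 0], [0, 0, 0, 0, 0, 0.011, 0], [0, 0, 0, 0, 0, 0.013, 0], [0, 0, 0, 0, 0, 0.0145, 0], [0, 0, 0, 0, 0, 0.0155, 0], [0, 0, 0, 0, 0, 0.016, 0], [0, 0, 0, 0, 0, 0.016, 0], [0, 0, 0, 0, 0, 0.016, 0]],
  ],
)

```text
t: 3.85
eef_pos: [0.4832, -0.1621, 0.0697]
ee_rot: [-3.142, -0.0, -2.982]
force: [-1.8, 1.1, 5.0]
width: 0.0005
```

Call:
move_arm(
  deltas=[
    [[0, 0, 0, 0, 0.003, -0.0003, 0], [0, 0, 0, 0, 0.008, -0.0003, 0], [0, 0, 0, 0, 0.014, -0.0003, 0], [0, 0, 0, 0, 0.02, -0.0003, 0], [0, 0, 0, 0, 0.026, -0.0003, 0], [0, 0, 0, 0, 0.032, -0.0003, 0], [0, 0, 0, 0, 0.038, -0.0003, 0], [0, 0, 0, 0, 0.044, -0.0003, 0], [0, 0, 0, 0, 0.05, -0.0003, 0], [0, 0, 0, -0.001, 0.056, -0.0003, 0], [0, 0, 0, -0.004, 0.062, -0.0003, 0], [0, 0, 0, -0.004, 0.062, -0.0003, 0]],
  ],
)

```text
t: 4.85
eef_pos: [0.4769, -0.0991, 0.0696]
ee_rot: [3.141, -0.001, -2.982]
force: [-0.7, 2.4, 5.4]
width: 0.0004
```

Call:
move_arm(
  deltas=[
    [[0, 0, 0, -0.002, 0.002, -0.0002, 0], [0, 0, 0, -0.006, 0.005, -0.0002, 0], [0, 0, 0, -0.011, 0.007, -0.0002, 0], [0, 0, 0, -0.017, 0.008, -0.0002, 0], [0, 0, 0, -0.024, 0.008, -0.0002, 0], [0, 0, 0, -0.031, 0.008, -0.0002, 0], [0, 0, 0, -0.038, 0.008, -0.0002, 0], [0, 0, 0, -0.045, 0.008, -0.0002, 0], [0, 0, 0, -0.052, 0.008, -0.0002, 0], [0, 0, 0, -0.059, 0.008, -0.0002, 0], [0, 0, 0, -0.066, 0.008, -0.0002, 0], [0, 0, 0, -0.072, 0.008, -0.0002, 0]],
  ],
)

```text
t: 5.85
eef_pos: [0.5481, -0.0808, 0.07]
ee_rot: [-3.142, 0.0, -2.982]
force: [-2.5, -1.3, 4.5]
width: 0.0005
```

```bash
cat > st.py <<'E'
from station import monitor
import numpy as np
s=monitor.get_state();a=.16;d=s["eef_pos"][:2]-[.577,-.147]
print("tray xy",d@[np.cos(a),np.sin(a)],d@[-np.sin(a),np.cos(a)],"z",s["eef_pos"][2],"F",s["force"].round(1),s["ee_rot"].round(3))
E
python3 st.py
```

```text
tray xy -0.018005376056869537 0.06994601613667019 z 0.07001737487815149 F [-2.5 -1.3  4.5] [-3.142  0.    -2.982]
```

Call:
move_arm(
  deltas=[
    [[0, 0, 0, -0.004, 0, 0, 0], [0, 0, 0, -0.01, 0, 0, 0], [0, 0, 0, -0.017, 0, 0, 0], [0, 0, 0, -0.024, 0, 0, 0], [0, 0, 0, -0.031, 0, 0, 0], [0, 0, 0, -0.038, 0, 0, 0], [0, 0, 0, -0.045, 0, 0, 0], [0, 0, 0, -0.052, 0, 0, 0], [0, 0, 0, -0.059, 0, 0, 0], [0, 0, 0, -0.066, 0, 0, 0], [0, 0, 0, -0.073, 0, 0, 0], [0, 0, 0, -0.079, 0, 0, 0]],
  ],
)

```text
t: 6.85
eef_pos: [0.626, -0.0683, 0.0701]
ee_rot: [-3.142, 0.0, -2.982]
force: [-3.5, -0.2, 5.0]
width: 0.0007
```

```bash
python3 st.py; python3 - <<'E'
from station import viewer
import cv2
f=viewer.grab_frame("top")["frame"];w=viewer.grab_frame("wrist")["frame"]
cv2.imwrite("pics/w3.png",cv2.hconcat([cv2.resize(f[140:260,260:380],(384,384),interpolation=2),w[:,80:464]]))
E
```

```text
tray xy 0.06093533202929768 0.06990806182723751 z 0.07006827497864435 F [-3.5 -0.2  5. ] [-3.142  0.    -2.982]
```

View pics/w3.png

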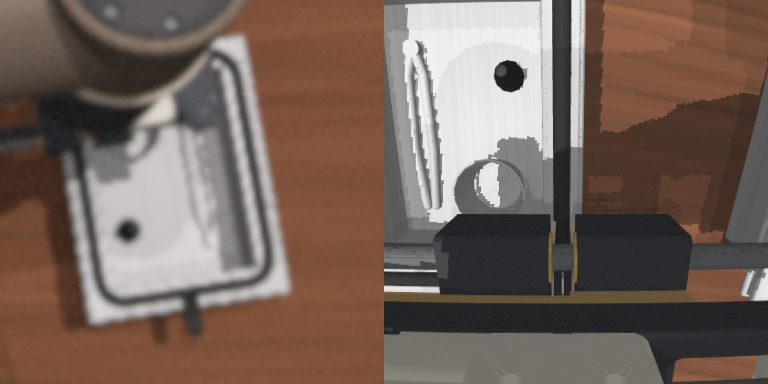

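The wrist view shows the bead (x≈561) centred between the fingers, and the tray has not visibly moved. I'll go on round the far left corner.

Call:
move_arm(
  deltas=[
    [[0, 0, 0, -0.006, 0, 0, 0], [0, 0, 0, -0.013, 0, 0, 0], [0, 0, 0, -0.02, -0.001, 0, 0], [0, 0, 0, -0.025, -0.003, 0, 0], [0, 0, 0, -0.029, -0.006, 0, 0], [0, 0, 0, -0.032, -0.01, 0, 0], [0, 0, 0, -0.034, -0.015, 0, 0], [0, 0, 0, -0.035, -0.02, 0, 0], [0, 0, 0, -0.035, -0.026, 0, 0], [0, 0, 0, -0.035, -0.032, 0, 0], [0, 0, 0, -0.035, -0.038, 0, 0], [0, 0, 0, -0.035, -0.043, 0, 0]],
  ],
)

```text
t: 7.95
eef_pos: [0.6668, -0.1061, 0.0702]
ee_rot: [-3.142, 0.001, -2.982]
force: [0.2, 3.4, 4.2]
width: 0.0005
```

```bash
python3 st.py
```

```text
tray xy 0.09518291316425107 0.026096132168614134 z 0.07021946725035311 F [0.2 3.4 4.2] [-3.142e+00  1.000e-03 -2.982e+00]
```

Now the far side, to the right half (Y from 0.027 to -0.045).

Call:
move_arm(
  deltas=[
    [[0, 0, 0, 0, -0.004, 0, 0], [0, 0, 0, 0, -0.01, 0, 0], [0, 0, 0, 0, -0.016, 0, 0], [0, 0, 0, 0, -0.022, 0, 0], [0, 0, 0, 0, -0.028, 0, 0], [0, 0, 0, 0, -0.034, 0, 0], [0, 0, 0, 0, -0.04, 0, 0], [0, 0, 0, 0, -0.046, 0, 0], [0, 0, 0, 0, -0.052, 0, 0], [0, 0, 0, 0, -0.058, 0, 0], [0, 0, 0, 0, -0.064, 0, 0], [0, 0, 0, 0, -0.07, 0, 0]],
  ],
)

```text
t: 8.95
eef_pos: [0.6777, -0.175, 0.07]
ee_rot: [3.142, -0.0, -2.982]
force: [-0.3, 4.4, 5.0]
width: 0.0008
```

```bash
python3 st.py
```

```text
tray xy 0.0949868618181365 -0.04370480503454913 z 0.07002021355582702 F [-0.3  4.4  5. ] [ 3.142 -0.    -2.982]
```

Call:
move_arm(
  deltas=[
    [[0, 0, 0, 0, -0.006, -0.0002, 0], [0, 0, 0, 0.001, -0.011, -0.0002, 0], [0, 0, 0, 0.003, -0.016, -0.0002, 0], [0, 0, 0, 0.006, -0.02, -0.0002, 0], [0, 0, 0, 0.01, -0.023, -0.0002, 0], [0, 0, 0, 0.015, -0.025, -0.0002, 0], [0, 0, 0, 0.02, -0.026, -0.0002, 0], [0, 0, 0, 0.027, -0.026, -0.0002, 0], [0, 0, 0, 0.034, -0.026, -0.0002, 0], [0, 0, 0, 0.041, -0.026, -0.0002, 0], [0, 0, 0, 0.047, -0.026, -0.0002, 0], [0, 0, 0, 0.053, -0.026, -0.0002, 0]],
  ],
)

```text
t: 9.95
eef_pos: [0.6288, -0.2085, 0.0704]
ee_rot: [-3.141, 0.0, -2.982]
force: [2.2, 0.2, 3.7]
width: 0.0007
```

```bash
python3 st.py; python3 - <<'E'
from station import viewer
import cv2
f=viewer.grab_frame("top")["frame"];w=viewer.grab_frame("wrist")["frame"]
cv2.imwrite("pics/w4.png",cv2.hconcat([cv2.resize(f[140:260,260:380],(384,384),interpolation=2),w[:,80:464]]))
E
```

```text
tray xy 0.04136722800515487 -0.06901661954716347 z 0.07043703350742711 F [2.2 0.2 3.7] [-3.141  0.    -2.982]
```

View pics/w4.png

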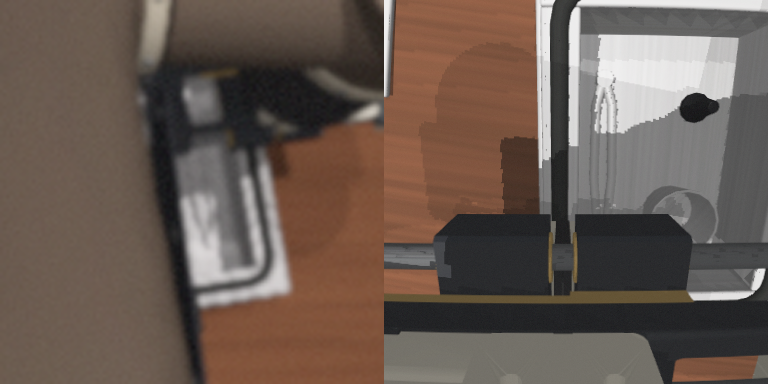

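The bead is still centred under the fingers (x≈560) and the tray hasn't moved. I continue along the right side towards the robot.

Call:
move_arm(
  deltas=[
    [[0, 0, 0, 0.004, 0, 0, 0], [0, 0, 0, 0.01, 0, 0, 0], [0, 0, 0, 0.017, 0, 0, 0], [0, 0, 0, 0.024, 0, 0, 0], [0, 0, 0, 0.031, 0, 0, 0], [0, 0, 0, 0.038, 0, 0, 0], [0, 0, 0, 0.045, 0, 0, 0], [0, 0, 0, 0.052, 0, 0, 0], [0, 0, 0, 0.059, 0, 0, 0], [0, 0, 0, 0.066, 0, 0, 0], [0, 0, 0, 0.073, 0, 0, 0], [0, 0, 0, 0.08, 0, 0, 0]],
  ],
)

```text
t: 11.05
eef_pos: [0.5498, -0.2213, 0.0703]
ee_rot: [3.142, 0.0, -2.982]
force: [3.0, 0.8, 4.3]
width: 0.0004
```

```bash
python3 st.py
```

```text
tray xy -0.038671897159159134 -0.06900185035603079 z 0.07026281668876844 F [3.  0.8 4.3] [ 3.142  0.    -2.982]
```

Call:
move_arm(
  deltas=[
    [[0, 0, 0, 0.005, 0, 0, 0], [0, 0, 0, 0.011, 0, 0, 0], [0, 0, 0, 0.018, 0, 0, 0], [0, 0, 0, 0.025, 0, 0, 0], [0, 0, 0, 0.031, 0, 0, 0], [0, 0, 0, 0.037, 0, 0, 0], [0, 0, 0, 0.042, 0.001, 0, 0], [0, 0, 0, 0.047, 0.003, 0, 0], [0, 0, 0, 0.051, 0.006, 0, 0], [0, 0, 0, 0.054, 0.01, 0, 0], [0, 0, 0, 0.056, 0.015, 0, 0], [0, 0, 0, 0.057, 0.02, 0, 0]],
  ],
)

```text
t: 12.05
eef_pos: [0.49, -0.2103, 0.0701]
ee_rot: [3.142, -0.001, -2.983]
force: [1.4, -2.8, 4.7]
width: 0.0006
```

```bash
python3 st.py
```

```text
tray xy -0.09598038238890774 -0.04859977280051689 z 0.0701019182421292 F [ 1.4 -2.8  4.7] [ 3.142e+00 -1.000e-03 -2.983e+00]
```

Now back to the tab.

Call:
move_arm(
  deltas=[
    [[0, 0, 0, 0, 0.004, 0, 0], [0, 0, 0, 0, 0.009, 0, 0], [0, 0, 0, 0, 0.014, 0, 0], [0, 0, 0, 0, 0.019, 0, 0], [0, 0, 0, 0, 0.024, 0, 0], [0, 0, 0, 0, 0.029, 0, 0], [0, 0, 0, 0, 0.034, 0, 0], [0, 0, 0, 0, 0.039, 0, 0], [0, 0, 0, 0, 0.044, 0, 0], [0, 0, 0, 0, 0.049, 0, 0], [0, 0, 0, 0, 0.05, 0, 0], [0, 0, 0, 0, 0.05, 0, 0]],
  ],
)

```text
t: 13.05
eef_pos: [0.483, -0.1605, 0.0702]
ee_rot: [3.141, -0.0, -2.982]
force: [0.5, 0.3, 3.3]
width: 0.0006
```

```bash
python3 st.py
```

```text
tray xy -0.09495283050386272 0.0016099347248786696 z 0.07024359490464781 F [0.5 0.3 3.3] [ 3.141 -0.    -2.982]
```

Still in contact at 3.3 N. Two dwell rows, then I lift clear and back off to look.

Call:
move_arm(
  deltas=[
    [[0, 0, 0, 0, 0, 0, 0], [0, 0, 0, 0, 0, 0, 0], [0, 0, 0, 0, 0, -0.004, 0], [0, 0, 0, 0, 0, -0.015, 0], [0, 0, 0, 0, 0, -0.04, 0], [0, 0, 0, 0, 0, -0.07, 0], [0, 0, 0, 0, 0, -0.1, 0], [0, 0, 0, 0, 0, -0.13, 0], [0, 0, 0, -0.02, 0, -0.16, 0], [0, 0, 0, -0.04, 0, -0.2, 0], [0, 0, 0, -0.06, 0, -0.24, 0], [0, 0, 0, -0.076, 0, -0.27, 0]],
  ],
)

```text
t: 14.05
eef_pos: [0.5581, -0.1491, 0.3424]
ee_rot: [3.141, -0.0, -2.983]
force: [1.0, 0.8, -0.8]
width: -0.0
```

Call:
move_arm(
  deltas=[
    [[0, 0, 0, 0, 0, 0, 0], [0, 0, 0, 0, 0, 0, 0], [0, 0, 0, 0, 0, 0, 0], [0, 0, 0, 0, 0, 0, 0]],
  ],
)

```text
t: 14.38
eef_pos: [0.5571, -0.149, 0.3388]
ee_rot: [3.141, -0.003, -2.983]
force: [-0.8, -0.0, 0.0]
width: 0.0003
```

```bash
python3 st.py; python3 - <<'E'
import pickle
from station import viewer,monitor
from h import *
s0,f0=pickle.load(open("w1.pkl","rb"));s=monitor.get_state();f=viewer.grab_frame("wrist")
cv2.imwrite("pics/w5.png",f["frame"])
def near(f,s):
    P=(s["eef_pos"],s["ee_rot"]);g=cv2.cvtColor(f["frame"],6).astype(float);out=[]
    for c in(213,306):
        p=[]
        for r in range(135,205,5):
            i=np.arange(c-8,c+9);w=np.clip(110-g[r,i],0,None);p.append([(w*i).sum()/w.sum(),r])
        out.append(plane(f,p,.07,P).mean(0).round(4))
    p=[]
    for c in list(range(230,250,3))+list(range(272,292,3)):
        i=np.arange(102,120);w=np.clip(110-g[i,c],0,None);p.append([c,(w*i).sum()/w.sum()])
    return out+[plane(f,p,.07,P).mean(0).round(4)]
print(near(f0,s0));print(near(f,s))
E
```

```text
tray xy -0.019955344845958036 0.0011452002577697967 z 0.3388191245836436 F [-0.8 -0.   0. ] [ 3.141e+00 -3.000e-03 -2.983e+00]
[array([ 0.5784, -0.2171]), array([ 0.556 , -0.0784]), array([ 0.484 , -0.1612])]
[array([ 0.5756, -0.2155]), array([ 0.5534, -0.0768]), array([ 0.4817, -0.1582])]
```

View pics/w5.png

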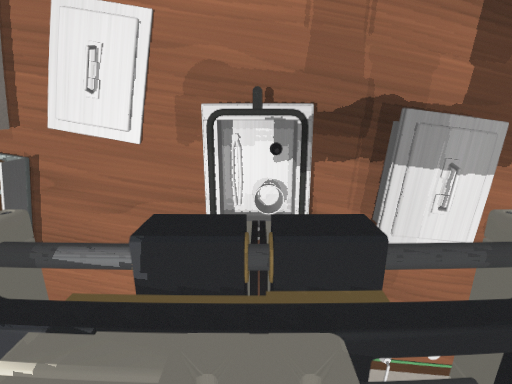

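The picture matches the first one: the pot, forceps, speculum, lid and covered tray are all in place. The seal appears to have shifted by 2–3 mm at most, about the size of the calibration error. I'll hand it in.

```bash
python3 -c "
from station import arm; print(arm.job_done())"
```

```text
the job is handed in; nothing more can be done
None
```

I followed the seal once round, clockwise from the pull tab and back to it, with the fingers closed, then lifted clear and handed the job in at about 14.4 s. The system gave no verdict.

- **Contact:** the upward force was 3.3–5.4 N at the end of every move along the seal, with up to 4.4 N of sideways drag. I read the force only at those points, not continuously.
- **Path:** at those same points, the measured fingertip position was within about 2 mm of the seal's centre line.
- **Tray and instruments:** in the last wrist picture the pot, forceps, speculum, spare lid and covered tray look unmoved. The tray measured 2–3 mm from its first position, about the size of the calibration error.
- **Not re-checked:** the far half of the tray was hidden by the fingers in that last picture. I did not look at the tin and bottles again, but the arm never went near them.
- **Disagreements:** the two long sides gave tray angles of 7.8° and 11.6°, so I used 9.2°. The tab's tip measured at 127 mm against about 126 mm nominal. My first two attempts to find the seal in the top view by colour failed, so the wrist picture was used instead.

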